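# Close up the cuvette station

## Robot

A 6-joint arm with a two-finger parallel gripper is mounted at the origin on the work surface; the furniture and walls round the work are solid. World frame = base frame: x ahead of the robot, y to its left, z up, the work surface at z = 0. Lengths are in m, angles in rad, forces in N, time in s.
With the tool pointing down it reaches from about 0.25 to 0.775 m from the base axis. Payload 4 kg.
Tool frame: the origin (TCP) lies midway between the tips of the shut fingers; the grasp point (between the pads) lies 19 mm behind it; z points along the fingers, y is the direction in which the jaws open and shut (so a half turn about z gives the same grasp; the last joint's range is limited). The gripper opens to 94 mm and grips with 3 to 60 N. Pads are 16 mm wide; open, the fingers measure 119 mm over their backs; the gripper's body (75 mm by 177 mm) begins 78 mm behind the grasp point.
Start: joints at [-1.374, 0.087, 1.371, -0, 1.684, -0.103], TCP at [0.162, -0.525, 0.206] pointing down, gripper open.
Joint ranges: [-3.1, 3.1], [-0.76, 2.03], [0.27, 2.55], [-1.08, 4.22], [0.17, 2.65], [-2.57, 2.57]. Speed limits (rad/s): [2.79, 2.79, 3.14, 3.14, 3.14, 3.14].

## Interface

Orientations are given as [roll, pitch, yaw] about the fixed x, y, z axes, in that order (R = Rz(yaw) Ry(pitch) Rx(roll)).
In Python, from bench import robot, cams gives the robot as it stands.
- The arm moves only by the tool step_arm, never from a script. Its argument "plan" is a list that holds one entry, the list of rows, each a list of 5 numbers: the shift along the world's x, y, z in mm, then the turn about the world's z in rad, then the opening in per cent of the stroke, from 0 (shut) to 100 (fully open). In form: [[[tx, ty, tz, turn, fingers], ...]]. A call has 1 to 8 rows; each row is the pose to reach, as a shift and turn from the pose commanded when the call began; what a row does not reach only later rows make up. A row lasts 1/12 s, in which the tool goes at most 41.7 mm and 7.16 degrees, less where a joint would pass 70% of its speed; a pose out of reach is approached as far as the arm can. A call with a gripper value outside its range is refused whole. The fingers move at their own pace and stop on an object; the grip force is fixed at half the most. Time passes only in rows, so rows that repeat a pose let the fingers close. It gives the time, the measured TCP pose, the force and the opening at its end, in the units of the state.
- robot.get_obs(): the state, without advancing time (a new reading comes with each control period).
- cams.snapshot(name): name is "scene" or "side" or "wrist"; returns a dict with "frame" (480x640x3 uint8, red, green, blue), "camera_matrix" (3x3 intrinsics, pixels), "origin" and "attitude" of the camera in the world; the wrist camera has in their place "T_tool_cam" (4x4, takes a point from camera to tool coordinates, whose origin is the TCP and whose axes are the flange's). Camera axes: x right, y down, z forward; pixel columns grow to the right and rows downward; lengths in m; the calibration is good to about 2 mm. A picture is of the moment at which its call begins: read the wrist's pose just before it. There is no depth.
- robot.close_job(): hands the job in, once; it reports no verdict.
The state is a dict: "time": time; "joint_positions": joint angles; "qvel": joint speeds; "joint_torque": joint torques, N m; "tool_pos": TCP position; "ee_rot": TCP orientation; "wrist_force": force on the tool from outside, world axes, zero at the start; "wrist_torque": the same for the moment, N m; "width": finger opening in m.
Only numpy, scipy, OpenCV 4.12 (cv2) and the standard library are available. Lean on these libraries where they do the work, as an engineer would, in place of code of your own. Each camera call takes 0.05 s, during which the arm holds its last target. There are 200 camera calls.

## Task

Close up the cuvette station: first put every used cuvette from the station's plate into the open waste bin, then take the hex plug that stands on the plate and press it, turning it as needed, down into the six-sided socket on the plate until it is fully home. Hang each flat key by its eye on a peg of the sloping tool board, one key to a peg, pushed down until it lies against the board with its shank pointing down the slope; leave the other things on the bench where they are.

Things in the scene. Friction and masses are not known exactly. Their poses are not given: they have to be found in the camera images.
- socket (a point): centre of the floor of the six-sided socket on the station: an aluminium plate 190 x 230 x 20 mm (x, y, z of this frame) fixed on the bench. The socket is a dark raised collar standing 14 mm above the plate's top, 42 mm across flats inside, 56 mm outside; its flats face this frame's +x and every 60 degrees from there. The plate's centre lies 25 mm along +x and 60 mm along +y from this point, z points up
- plug_grip (a point): hex plug, standing upright on the station's plate: steel hex 40 mm across flats (flats face its +x and every 60 degrees), 20 mm high, with a 3 mm lead-in of 37 mm across flats at the foot, and on top a black bar grip 34 mm long (x) x 16 mm wide (y) x 26 mm high; 46 mm high in all, 120 g. This point is the centre of the bar, 33 mm above the underside. Fully home the plug stands on the socket's floor, so this point is then 33 mm above it
- peg_left (a point): root of the left peg (robot's view) on the sloping tool board, a grey panel 135 mm (slope) x 190 mm wide, fixed on the bench, sloping up away from the robot at 25 degrees. The frame is the board's: z = outward normal and axis of the peg (leaning 25 degrees from vertical toward the robot), x = up the slope, y = to the left along the board. The peg is 10 mm thick and stands 30 mm out of the board; its root is about 74 mm above the bench
- peg_right (a point): root of the right peg, 90 mm from the left one along -y; same board, frame and sizes
- bin_floor (a point): centre of the inner floor (4 mm above the bench) of the open grey waste bin, 120 (x) x 150 (y) x 70 mm high, walls 4 mm, fixed on the bench. Behind it, where x > 0.40 m and y < -0.25 m, stands a tall open carton with flaps; a riser table 0.18 m high begins at x = 0.63 m, and a wall stands at y = 0.42 m: keep the arm clear of them
- key_a_grip (a point): flat steel key, 125 x 40 x 9 mm, lying flat on the bench. The shank is 18 mm wide; at its +x end is a round ring 40 mm across with a through eye 24 mm across; at the -x end a small open jaw. This point is the middle of the shank, half-way up its thickness; x runs along the key toward the eye, z is its upper face. 70 g; grasp it here across the shank
- key_a_eye (a point): centre of the eye of that key, 50 mm along +x from point key_a_grip, half-way up its thickness
- key_a: the same key; origin on its underside, 10 mm along +x from the grip point
- key_b_grip (a point): flat steel key, 125 x 40 x 9 mm, lying flat on the bench. The shank is 18 mm wide; at its +x end is a round ring 40 mm across with a through eye 24 mm across; at the -x end a small open jaw. This point is the middle of the shank, half-way up its thickness; x runs along the key toward the eye, z is its upper face. 70 g; grasp it here across the shank
- key_b_eye (a point): centre of the eye of that key, 50 mm along +x from point key_b_grip, half-way up its thickness
- key_b: the same key; origin on its underside, 10 mm along +x from the grip point
- cuvette_1_mid (a point): used cuvette, a square white plastic tube 45 (x) x 13 (y) x 13 mm, 12 g, lying on the station's plate; may be absent. This point is its centre; x along its length
- cuvette_2_mid (a point): used cuvette, a square white plastic tube 45 (x) x 13 (y) x 13 mm, 12 g, lying on the station's plate; may be absent. This point is its centre; x along its length
- cuvette_3_mid (a point): used cuvette, a square white plastic tube 45 (x) x 13 (y) x 13 mm, 12 g, lying on the station's plate; may be absent. This point is its centre; x along its length
- cuvette_4_mid (a point): used cuvette, a square white plastic tube 45 (x) x 13 (y) x 13 mm, 12 g, lying on the station's plate; may be absent. This point is its centre; x along its length
- plug: the hex plug; origin at the centre of its underside
- water_beaker: small glass beaker with water, 61 x 55 x 70 mm; stands on the bench behind the station, to be left alone; origin at the centre of its underside
- vial: sample vial, 27 mm across, 52 mm high; stands on the bench behind the station, to be left alone; origin at the centre of its underside

How it is judged:
On the way, in this order (a step that is already met when the one before it is completed fails the run):
1. every used cuvette lies in the waste bin (x of cuvette_1_mid in the frame of bin_floor between -0.06 and 0.06 m and y of cuvette_1_mid in the frame of bin_floor between -0.075 and 0.075 m and z of cuvette_1_mid in the frame of bin_floor between -0.005 and 0.06 m and x of cuvette_2_mid in the frame of bin_floor between -0.06 and 0.06 m and y of cuvette_2_mid in the frame of bin_floor between -0.075 and 0.075 m and z of cuvette_2_mid in the frame of bin_floor between -0.005 and 0.06 m and x of cuvette_3_mid in the frame of bin_floor between -0.06 and 0.06 m and y of cuvette_3_mid in the frame of bin_floor between -0.075 and 0.075 m and z of cuvette_3_mid in the frame of bin_floor between -0.005 and 0.06 m and x of cuvette_4_mid in the frame of bin_floor between -0.06 and 0.06 m and y of cuvette_4_mid in the frame of bin_floor between -0.075 and 0.075 m and z of cuvette_4_mid in the frame of bin_floor between -0.005 and 0.06 m), for 0.2 s.
2. the hex plug is fully home in the socket (horizontal distance between plug_grip and socket below 0.004 m and z of plug_grip in the frame of socket below 0.0365 m and angle between plug_grip's own z axis and vertical below 0.08 rad), for 0.2 s.
At the end, for the whole second after the job is handed in: All cuvettes lie inside the bin; plug in the socket within 4 mm of its centre, at most 3.5 mm short of the floor, upright; each key hangs on its own peg, eye within 11 mm of the peg axis (x and y) and at most 10 mm above the board, shank down the slope; all released and at rest (all of step 1 and all of step 2 and ((x of key_a_eye in the frame of peg_left between -0.011 and 0.011 m and y of key_a_eye in the frame of peg_left between -0.011 and 0.011 m and z of key_a_eye in the frame of peg_left between -0.002 and 0.01 m and x of key_a_grip in the frame of peg_left below -0.025 m) or (x of key_a_eye in the frame of peg_right between -0.011 and 0.011 m and y of key_a_eye in the frame of peg_right between -0.011 and 0.011 m and z of key_a_eye in the frame of peg_right between -0.002 and 0.01 m and x of key_a_grip in the frame of peg_right below -0.025 m)) and ((x of key_b_eye in the frame of peg_left between -0.011 and 0.011 m and y of key_b_eye in the frame of peg_left between -0.011 and 0.011 m and z of key_b_eye in the frame of peg_left between -0.002 and 0.01 m and x of key_b_grip in the frame of peg_left below -0.025 m) or (x of key_b_eye in the frame of peg_right between -0.011 and 0.011 m and y of key_b_eye in the frame of peg_right between -0.011 and 0.011 m and z of key_b_eye in the frame of peg_right between -0.002 and 0.01 m and x of key_b_grip in the frame of peg_right below -0.025 m)) and linear speed of each of key_a, key_b, plug below 0.03 m/s); the robot touches nothing.
It fails at once if the water beaker or the vial was shifted more than 5 cm (distance of any of water_beaker, vial from where it was at the start of the episode above 0.05 m).
Of cuvette_1, cuvette_2, cuvette_3, cuvette_4 only 3 to 4 are there at a start; the rules pass over those that are not, and their reading is None.
At some moment in a run one of plug may be knocked a few centimetres aside while the robot is not near it.
Once in a run the grip may slacken for a moment while it holds something.
It also fails if it takes over 210 s, if anything falls off the work surface, if the arm or the gripper's body presses on something with over 40 N, if the wrist force passes 120 N, or if a joint passes its speed limit or range.

## Working session

There is one attempt and no reset: what is moved stays moved. The work goes in short steps, Python scripts to look and compute and a tool call to move; the robot and the scene stay as the last step left them, time stands still between calls to the robot, and variables do not carry over. Pictures are saved under pics/ and viewed, about 12 in all and at most 16, crops included, and the job is handed in when it is done.

Besides the shell and the picture viewer there is one more tool, called after "Emit:" as name(argument=value, ...), one argument or row to a line, values as JSON. step_arm: Moves the arm, as the interface text tells. Its arguments: {"type":"object","properties":{"plan":{"type":"array"}},"required":["plan"]}

```bash
ls; mkdir -p pics
cat > h.py <<'E'
import numpy as np, cv2
from scipy.spatial.transform import Rotation as R
from bench import robot, cams
def snap(name, fn=None):
    o=robot.get_obs(); s=cams.snapshot(name)
    K=np.array(s["camera_matrix"])
    if name=="wrist":
        T=np.eye(4); T[:3,:3]=rot(o["ee_rot"]); T[:3,3]=o["tool_pos"]
        T=T@np.array(s["T_tool_cam"])
    else:
        T=np.eye(4); T[:3,:3]=rot(s["attitude"]); T[:3,3]=s["origin"]
    if fn: cv2.imwrite(fn, s["frame"][:,:,::-1])
    np.savez("last_%s.npz"%name, f=s["frame"],K=K,T=T)
    return s["frame"],K,T
def load(name):
    d=np.load("last_%s.npz"%name); return d["f"],d["K"],d["T"]
def rot(a):
    a=np.array(a)
    return a if a.shape==(3,3) else (R.from_quat(a).as_matrix() if a.size==4 else R.from_euler("xyz",a).as_matrix())
def px2w(K,T,uv,z):
    r=T[:3,:3]@np.linalg.inv(K)@np.array([uv[0],uv[1],1.]); 
    return T[:3,3]+r*(z-T[2,3])/r[2]
def w2px(K,T,p):
    c=T[:3,:3].T@(np.array(p)-T[:3,3]); u=K@c; return u[:2]/u[2]
E
python3 - <<'E'
from h import *
print(robot.get_obs())
for n in("scene","side","wrist"):
    f,K,T=snap(n,"pics/%s0.png"%n); print(n,K.round(1).tolist(),T.round(3).tolist())
s=cams.snapshot("scene"); print(s["attitude"])
E
```

```text
pics
{'time': 0.0, 'joint_positions': array([-1.37409401e+00,  8.79377508e-02,  1.37224096e+00, -1.75496169e-05,
        1.68358880e+00, -1.03099532e-01]), 'qvel': array([ 0.00129131, -0.0006477 ,  0.00206094,  0.00080371,  0.00123307,
        0.00028478]), 'joint_torque': array([ 2.06243685e-04, -3.40175843e+01, -3.02425826e+01,  7.18417531e-02,
        3.29363951e-02, -1.57209074e-04]), 'tool_pos': array([ 0.16231482, -0.52493275,  0.20432035]), 'ee_rot': array([-3.13942755e+00, -2.06480273e-04,  2.99799672e-01]), 'wrist_force': array([ 0.4169321 , -0.12319937, -0.05339027]), 'wrist_torque': array([-0.02161653,  0.03492655,  0.02488782]), 'width': 0.09400667739388245}
scene [[536.5, 0.0, 309.4], [0.0, 536.5, 243.2], [0.0, 0.0, 1.0]] [[0.301, -0.479, 0.825, -0.474], [-0.953, -0.152, 0.261, -0.353], [0.0, -0.865, -0.502, 0.66], [0.0, 0.0, 0.0, 1.0]]
side [[603.5, 0.0, 327.1], [0.0, 603.5, 235.4], [0.0, 0.0, 1.0]] [[-0.404, -0.687, 0.604, -0.304], [-0.915, 0.295, -0.276, 0.319], [0.012, -0.664, -0.748, 1.047], [0.0, 0.0, 0.0, 1.0]]
wrist [[392.7, 0.0, 315.0], [0.0, 392.7, 242.2], [0.0, 0.0, 1.0]] [[0.295, -0.919, -0.262, 0.239], [-0.956, -0.284, -0.078, -0.502], [-0.003, 0.273, -0.962, 0.384], [0.0, 0.0, 0.0, 1.0]]
[-2.09697099e+00 -2.41661799e-04 -1.26454943e+00]
```

View pics/scene0.png

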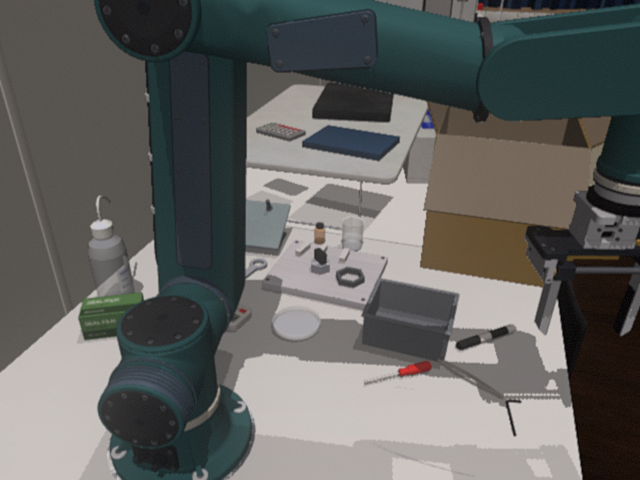

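View pics/side0.png

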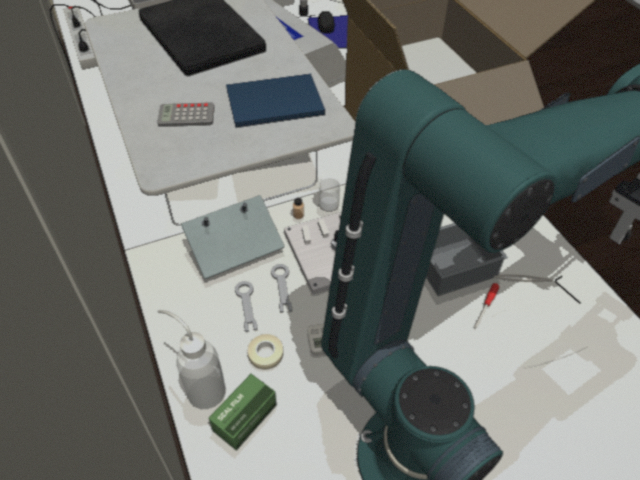

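Scene: the plate is around (325,270), the socket at (350,277), the plug at (320,262), with cuvettes near (302,249) and (344,256). The bin is around (410,320). Side: the pegs are at (206,222) and (244,208), and the keys' eyes are at (244,290) and (281,271), with jaws toward the robot.

Run:
```python
from h import *
f,K,T=load("scene")
for n,uv,z in[("socket",(350,275),.034),("plugtop",(320,250),.066),("cuv1",(302,248),.03),("cuv2",(344,256),.03),("binrim corners",(371,284),.07),("",(460,292),.07),("",(447,330),.07),("",(363,320),.07),("beaker",(352,245),0),("vial",(320,243),0),("plateL",(264,283),.02),("plateNear",(352,302),.02),("plateR",(387,262),.02)]: print(n,px2w(K,T,uv,z).round(3))
f,K,T=load("side")
for n,uv,z in[("peg l root",(208,226),.074),("r",(245,211),.074),("eyeA",(244,290),.0045),("jawA",(250,325),.0045),("eyeB",(281,272),.0045),("jawB",(286,308),.0045),("board BL",(205,278),.02),("BR",(284,245),.02),("TL",(183,232),.08),("TR",(264,197),.08),("cu",(307,238),.03),("cu",(322,228),.03),("plate",(286,230),.02),("plate",(317,291),.02)]: print(n,px2w(K,T,uv,z).round(3))
```

```text
socket [ 0.452 -0.15   0.034]
plugtop [ 0.479 -0.075  0.066]
cuv1 [ 0.533 -0.016  0.03 ]
cuv2 [ 0.528 -0.117  0.03 ]
binrim corners [ 0.38  -0.208  0.07 ]
 [ 0.405 -0.374  0.07 ]
 [ 0.283 -0.361  0.07 ]
 [ 0.266 -0.218  0.07 ]
beaker [ 0.632 -0.112  0.   ]
vial [ 0.618 -0.035  0.   ]
plateL [0.388 0.02  0.02 ]
plateNear [ 0.379 -0.173  0.02 ]
plateR [ 0.548 -0.212  0.02 ]
peg l root [0.608 0.187 0.074]
r [0.619 0.098 0.074]
eyeA [0.464 0.159 0.004]
jawA [0.375 0.176 0.004]
eyeB [0.478 0.07  0.004]
jawB [0.385 0.094 0.004]
board BL [0.516 0.228 0.02 ]
BR [0.536 0.04  0.02 ]
TL [0.607 0.241 0.08 ]
TR [0.638 0.046 0.08 ]
cu [ 0.527 -0.012  0.03 ]
cu [ 0.541 -0.055  0.03 ]
plate [0.576 0.019 0.02 ]
plate [0.39  0.022 0.02 ]
```

Emit:
step_arm(
  plan=[
    [[10, 40, 30, 0, 100], [20, 80, 60, 0, 100], [40, 115, 95, 0, 100], [60, 150, 95, -0.1, 100], [80, 185, 95, -0.15, 100], [100, 220, 95, -0.2, 100], [120, 255, 95, -0.25, 100], [140, 290, 95, -0.3, 100]],
  ],
)

```text
time: 0.87
tool_pos: [0.2937, -0.2496, 0.3008]
ee_rot: [3.141, -0.001, -0.004]
wrist_force: [1.2, 0.5, 0.1]
width: 0.0935
```

Emit:
step_arm(
  plan=[
    [[15, 38, 0, 0, 100], [30, 75, 0, 0, 100], [45, 110, 0, 0, 100], [60, 145, 0, 0, 100], [75, 165, 0, 0, 100], [75, 165, 0, 0, 100], [75, 165, 0, 0, 100]],
  ],
)

```text
time: 1.45
tool_pos: [0.3684, -0.0855, 0.3002]
ee_rot: [3.141, 0.001, 0.003]
wrist_force: [0.3, -0.1, 0.1]
width: 0.0941
```

Run:
```python
from h import *
f,K,T=snap("wrist","pics/w1.png"); o=robot.get_obs(); print(o["time"],o["tool_pos"],o["ee_rot"],T.round(3).tolist())
```

```text
1.5 [ 0.36815361 -0.08638344  0.30020748] [3.14107524e+00 8.34471788e-04 8.63528463e-04] [[0.003, -0.962, -0.274, 0.449], [-1.0, -0.003, -0.001, -0.085], [-0.0, 0.274, -0.962, 0.48], [0.0, 0.0, 0.0, 1.0]]
```

View pics/w1.png

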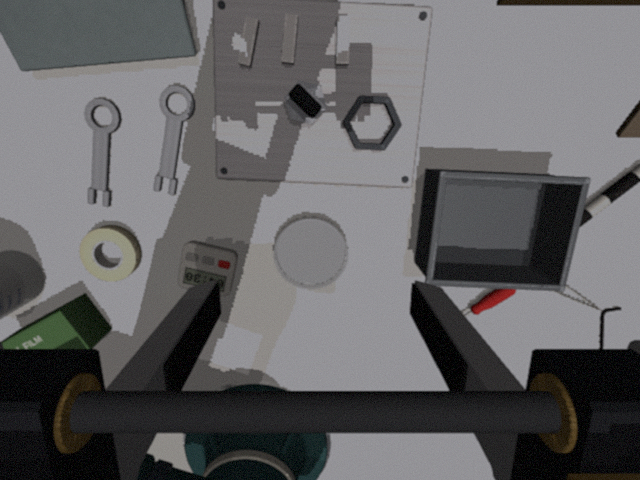

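Cuvettes are at about (249,41), (290,38) and (342,52, unclear). The plug is at (305,100), the socket at (371,122), the bin inside at (485,220), and the keys are at left. I'll go closer over the plate.

Emit:
step_arm(
  plan=[
    [[30, 0, -15, 0, 100], [60, 10, -30, 0, 100], [90, 10, -50, 0, 100], [90, 10, -50, 0, 100], [90, 10, -50, 0, 100]],
  ],
)

```text
time: 1.92
tool_pos: [0.4576, -0.0776, 0.248]
ee_rot: [-3.141, 0.006, -0.002]
wrist_force: [-1.1, 0.3, 0.8]
width: 0.0941
```

Run:
```python
from h import *
f,K,T=snap("wrist"); o=robot.get_obs(); print(o["time"],o["tool_pos"],o["ee_rot"])
g=f[0:400,120:560,::-1]; cv2.imwrite("pics/w2.png",cv2.resize(g,(660,600)))
```

```text
1.9667 [ 0.45759082 -0.07767713  0.24977224] [-3.14144117e+00  2.72650010e-03 -2.40654172e-03]
```

View pics/w2.png

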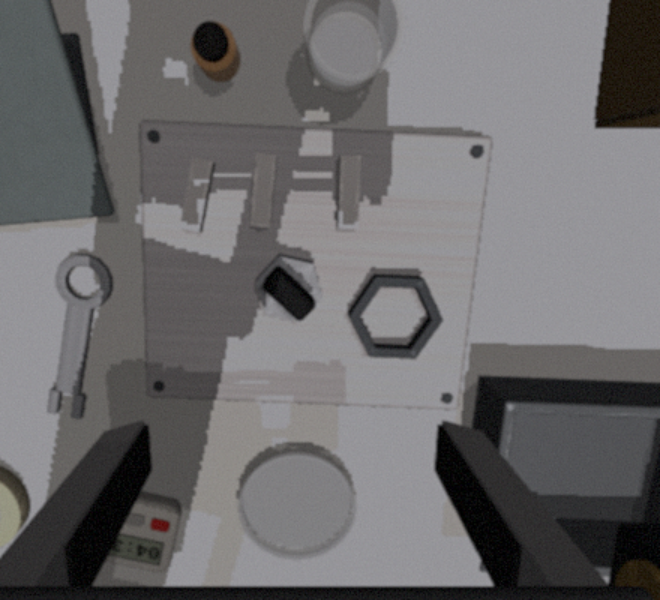

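Three cuvettes: crop (199,196), (263,191) and (348,192). The plug bar is at (288,293) and the socket at (394,313).

Run:
```python
from h import *
f,K,T=load("wrist")
P=lambda u,v,z:px2w(K,T,(u/1.5+120,v/1.5),z)
for n,a,b in[("c1",(204,162),(193,230)),("c2",(265,153),(261,228)),("c3",(351,155),(346,229))]:
    p,q=P(*a,.033),P(*b,.033); d=p-q; print(n,((p+q)/2).round(4),"len",np.linalg.norm(d).round(3),"ang",np.arctan2(d[1],d[0]).round(3))
# bar top corners
p,q=P(275,272,.066),P(303,313,.066); d=p-q; print("bar",((p+q)/2).round(4),np.linalg.norm(d),np.arctan2(d[1],d[0]))
print("bar",P(288,293,.066))
C=np.array([P(*c,.034) for c in[(349,312),(371,269),(419,271),(441,317),(416,357),(370,353)]]); print("sock",C.mean(0).round(4))
d=C[3]-C[0];print(np.linalg.norm(d),np.arctan2(d[1],d[0]))
pl=np.array([P(*c,.02) for c in[(140,121),(491,136),(460,409),(148,395)]]); print(pl.round(3),pl.mean(0)); d=pl[0]-pl[3];print(np.linalg.norm(d), np.arctan2(d[1],d[0])); d=pl[0]-pl[1];print(np.linalg.norm(d),np.arctan2(-d[0],d[1]))
for c in[(509,403),(660,408)]:print(P(*c,.004))
```

```text
c1 [ 0.5361 -0.0168  0.033 ] len 0.043 ang -0.212
c2 [ 0.5393 -0.0584  0.033 ] len 0.046 ang -0.072
c3 [ 0.5382 -0.1134  0.033 ] len 0.046 ang -0.047
bar [ 0.479  -0.0752  0.066 ] 0.03076347906778707 0.5924961922733692
bar [ 0.4788152  -0.07451578  0.066     ]
sock [ 0.4592 -0.1463  0.034 ]
0.06272107841525544 -1.6283051060568754
[[ 0.583  0.021  0.02 ]
 [ 0.573 -0.206  0.02 ]
 [ 0.385 -0.2    0.02 ]
 [ 0.396  0.029  0.02 ]] [ 0.48429525 -0.08923107  0.02      ]
0.1867434964833097 -0.04362528560081022
0.2268436746317106 -0.04272372102586216
[ 0.38362924 -0.24217694  0.004     ]
[ 0.37931392 -0.35800047  0.004     ]
```

Emit:
step_arm(
  plan=[
    [[26, 20, -40, -0.06, 32], [52, 40, -80, -0.12, 32], [78, 61, -120, -0.18, 32], [78, 61, -150, -0.18, 32], [78, 61, -180, -0.18, 32], [78, 61, -205, -0.18, 32], [78, 61, -218, -0.18, 32], [78, 61, -225, -0.18, 32]],
  ],
)

```text
time: 2.63
tool_pos: [0.5346, -0.0164, 0.0242]
ee_rot: [3.141, 0.003, -0.182]
wrist_force: [0.2, 0.2, 0.3]
width: 0.0443
```

Emit:
step_arm(
  plan=[
    [[0, 0, 0, 0, 32], [0, 0, 0, 0, 0], [0, 0, 0, 0, 0], [0, 0, 0, 0, 0], [0, 0, 0, 0, 0]],
  ],
)

```text
time: 3.05
tool_pos: [0.5376, -0.0158, 0.0275]
ee_rot: [3.141, -0.004, -0.18]
wrist_force: [-0.8, 0.4, 4.4]
width: 0.0128
```

Emit:
step_arm(
  plan=[
    [[0, 0, 40, 0, 0], [-20, -10, 75, 0, 0], [-55, -30, 85, 0.05, 0], [-90, -50, 85, 0.1, 0], [-125, -72, 85, 0.18, 0], [-160, -95, 85, 0.18, 0], [-190, -122, 85, 0.18, 0], [-203, -160, 85, 0.18, 0]],
  ],
)

```text
time: 3.72
tool_pos: [0.3306, -0.1746, 0.1111]
ee_rot: [3.141, -0.001, 0.002]
wrist_force: [1.1, 0.7, 0.2]
width: 0.0124
```

Emit:
step_arm(
  plan=[
    [[0, -40, 0, 0, 0], [0, -80, 0, 0, 0], [0, -112, 0, 0, 0], [0, -114, -20, 0, 0], [0, -114, -45, 0, 0], [0, -114, -60, 0, 0], [0, -114, -60, 0, 0]],
  ],
)

```text
time: 4.3
tool_pos: [0.3314, -0.2877, 0.0474]
ee_rot: [-3.137, 0.004, -0.001]
wrist_force: [-0.9, 0.6, -1.1]
width: 0.0127
```

Run:
```python
from h import *
o=robot.get_obs(); print(o["time"],o["tool_pos"],o["ee_rot"],o["width"])
f,K,T=snap("wrist","pics/w3.png")
```

```text
4.3 [ 0.33138875 -0.28768159  0.04735654] [-3.13670830e+00  4.48332158e-03 -9.23849304e-04] 0.012736519593614905
```

View pics/w3.png

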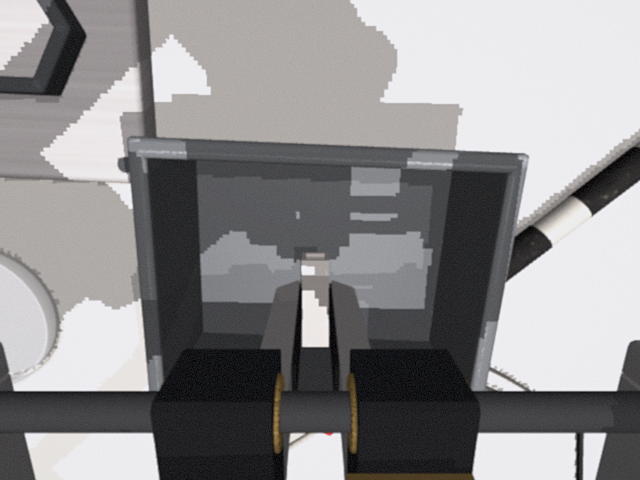

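The grip is inside the bin, well centred, with the bin walls clear. Releasing and going for cuvette 2.

Emit:
step_arm(
  plan=[
    [[0, 0, 0, 0, 32], [0, 0, 0, 0, 32], [0, 0, 40, 0, 32], [0, 10, 75, 0, 32], [0, 45, 85, 0, 32], [0, 85, 85, 0, 32], [10, 120, 85, 0, 32], [40, 145, 85, 0, 32]],
  ],
)

```text
time: 5.02
tool_pos: [0.3724, -0.1426, 0.1381]
ee_rot: [3.139, -0.004, -0.001]
wrist_force: [0.6, -1.0, -0.5]
width: 0.03
```

Emit:
step_arm(
  plan=[
    [[35, 15, 0, 0, 32], [70, 30, 0, -0.04, 32], [105, 50, 0, -0.07, 32], [140, 70, 0, -0.07, 32], [166, 85, -20, -0.07, 32], [166, 85, -60, -0.07, 32], [166, 85, -90, -0.07, 32], [166, 85, -100, -0.07, 32]],
  ],
)

```text
time: 5.68
tool_pos: [0.5371, -0.058, 0.0316]
ee_rot: [-3.141, 0.007, -0.068]
wrist_force: [-0.4, -0.0, -1.3]
width: 0.03
```

Emit:
step_arm(
  plan=[
    [[1, 0, -9, 0, 32], [1, 0, -9, 0, 0], [1, 0, -9, 0, 0], [1, 0, -9, 0, 0], [1, 0, -9, 0, 0]],
  ],
)

```text
time: 6.1
tool_pos: [0.5421, -0.06, 0.0292]
ee_rot: [3.141, -0.005, -0.071]
wrist_force: [0.1, 0.1, 2.9]
width: 0.0123
```

Emit:
step_arm(
  plan=[
    [[0, 0, 40, 0, 0], [-20, -10, 75, 0, 0], [-55, -30, 85, 0.03, 0], [-90, -50, 85, 0.07, 0], [-125, -72, 85, 0.07, 0], [-165, -85, 85, 0.07, 0], [-195, -100, 85, 0.07, 0], [-205, -140, 85, 0.07, 0]],
  ],
)

```text
time: 6.77
tool_pos: [0.3321, -0.197, 0.1123]
ee_rot: [-3.141, -0.001, 0.002]
wrist_force: [1.8, -0.1, 0.6]
width: 0.0124
```

Emit:
step_arm(
  plan=[
    [[0, -40, 0, 0, 0], [0, -80, 0, 0, 0], [0, -105, -15, 0, 0], [0, -110, -40, 0, 0], [0, -110, -55, 0, 0], [0, -110, -55, 0, 32], [0, -110, -55, 0, 32], [0, -110, -15, 0, 32]],
  ],
)

```text
time: 7.43
tool_pos: [0.3315, -0.3048, 0.0902]
ee_rot: [-3.13, 0.01, -0.0]
wrist_force: [0.0, 0.7, -0.3]
width: 0.0281
```

Emit:
step_arm(
  plan=[
    [[0, 10, 35, 0, 32], [0, 50, 40, 0, 32], [0, 90, 40, 0, 32], [10, 130, 40, 0, 32], [40, 155, 40, 0, 32], [78, 170, 40, 0, 32], [115, 180, 40, -0.03, 32], [150, 193, 40, -0.05, 32]],
  ],
)

```text
time: 8.1
tool_pos: [0.4882, -0.115, 0.1398]
ee_rot: [3.139, -0.006, -0.049]
wrist_force: [0.2, -0.1, 1.2]
width: 0.03
```

Emit:
step_arm(
  plan=[
    [[35, 0, 0, 0, 32], [55, 0, -35, 0, 32], [55, 0, -75, 0, 32], [55, 0, -100, 0, 32], [55, 0, -106, 0, 32]],
  ],
)

```text
time: 8.52
tool_pos: [0.5381, -0.1148, 0.027]
ee_rot: [-3.14, 0.007, -0.049]
wrist_force: [-1.1, 0.5, -1.4]
width: 0.0299
```

Emit:
step_arm(
  plan=[
    [[0, 0, -3, 0, 32], [0, 0, -3, 0, 0], [0, 0, -3, 0, 0], [0, 0, -3, 0, 0], [0, 0, -3, 0, 0]],
  ],
)

```text
time: 8.93
tool_pos: [0.5422, -0.117, 0.0305]
ee_rot: [3.14, -0.005, -0.05]
wrist_force: [0.1, -0.0, 5.6]
width: 0.0116
```

Emit:
step_arm(
  plan=[
    [[0, 0, 40, 0, 0], [-20, 0, 75, 0, 0], [-55, 0, 85, 0.03, 0], [-90, 0, 85, 0.05, 0], [-125, -10, 85, 0.05, 0], [-165, -20, 85, 0.05, 0], [-195, -45, 85, 0.05, 0], [-205, -85, 85, 0.05, 0]],
  ],
)

```text
time: 9.6
tool_pos: [0.3323, -0.1995, 0.1133]
ee_rot: [3.141, -0.001, 0.003]
wrist_force: [2.0, -0.1, 0.1]
width: 0.012
```

Emit:
step_arm(
  plan=[
    [[0, -40, 0, 0, 0], [0, -65, -15, 0, 0], [0, -75, -40, 0, 0], [0, -75, -55, 0, 0], [0, -75, -55, 0, 32], [0, -75, -55, 0, 32], [0, -75, -15, 0, 32], [0, -60, 25, 0, 100]],
  ],
)

```text
time: 10.27
tool_pos: [0.3343, -0.2615, 0.1367]
ee_rot: [-3.14, 0.003, -0.001]
wrist_force: [1.5, -0.3, 1.5]
width: 0.0332
```

Emit:
step_arm(
  plan=[
    [[0, 35, 35, 0, 100], [20, 70, 60, 0, 100], [45, 105, 90, 0, 100], [70, 135, 100, 0, 100], [80, 145, 100, 0, 100], [80, 145, 100, 0, 100], [80, 145, 100, 0, 100]],
  ],
)

```text
time: 10.85
tool_pos: [0.4165, -0.1154, 0.239]
ee_rot: [3.139, -0.004, 0.005]
wrist_force: [-0.3, -1.0, 0.5]
width: 0.08
```

Run:
```python
from h import *
o=robot.get_obs(); print(o["time"],o["tool_pos"],o["ee_rot"],o["width"])
f,K,T=snap("wrist")
g=f[0:370,140:640,::-1]; cv2.imwrite("pics/w4.png",cv2.resize(g,None,fx=1.6,fy=1.6))
```

```text
10.85 [ 0.41645163 -0.11538911  0.23901919] [ 3.13928165 -0.00402286  0.00474792] 0.08004331762878122
```

View pics/w4.png

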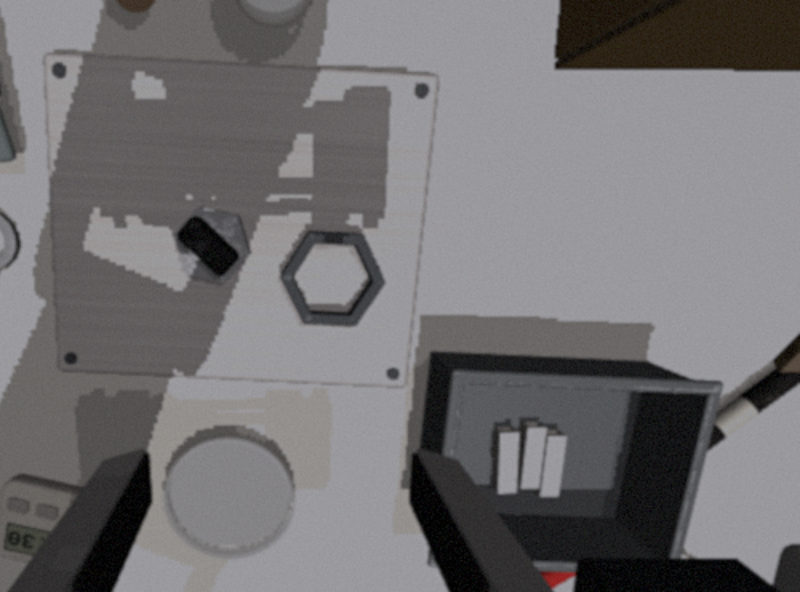

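All three cuvettes are in the bin and the plate is clear. The bar's top corners are at (197,216), (178,237), (219,276) and (238,255), and the socket collar is at (332,277).

Run:
```python
from h import *
f,K,T=load("wrist")
P=lambda u,v,z:px2w(K,T,(u/1.6+140,v/1.6),z)
B=[P(*c,.066) for c in[(197,216),(238,255),(219,276),(178,237)]]
print("bar",np.mean(B,0).round(4)); 
for i in range(4):
    d=B[(i+1)%4]-B[i]; print(np.linalg.norm(d).round(4),np.arctan2(d[1],d[0]).round(3))
C=np.array([P(*c,.034) for c in[(281,277),(306,231),(360,232),(384,279),(357,325),(304,322)]]); print("sock",C.mean(0).round(4))
for i in range(3):
    d=C[i+3]-C[i];print(np.linalg.norm(d),np.degrees(np.arctan2(d[1],d[0])))
pl=np.array([P(*c,.02) for c in[(44,54),(438,74),(405,387),(57,370)]]); c=pl.mean(0); print(pl.round(3),c)
for i in range(4):
    d=pl[(i+1)%4]-pl[i];print(np.linalg.norm(d).round(3),np.arctan2(d[1],d[0]).round(3))
```

```text
bar [ 0.4773 -0.0759  0.066 ]
0.0301 -2.326
0.0157 2.391
0.0304 0.807
0.0155 -0.768
sock [ 0.4569 -0.1471  0.034 ]
0.06259966756530172 -90.87131145874051
0.06509440974172177 -150.07230684846456
0.06325460654177023 149.00190172981343
[[ 0.582  0.021  0.02 ]
 [ 0.573 -0.207  0.02 ]
 [ 0.385 -0.198  0.02 ]
 [ 0.395  0.03   0.02 ]] [ 0.48382929 -0.0885453   0.02      ]
0.227 -1.612
0.188 3.098
0.229 1.524
0.187 -0.051
```

Emit:
step_arm(
  plan=[
    [[10, 6, -20, 0.12, 45], [20, 13, -40, 0.24, 45], [30, 20, -60, 0.36, 45], [40, 26, -80, 0.48, 45], [50, 33, -100, 0.6, 45], [61, 40, -120, 0.72, 45], [61, 40, -135, 0.81, 45], [61, 40, -140, 0.81, 45]],
  ],
)

```text
time: 11.57
tool_pos: [0.4738, -0.0774, 0.0933]
ee_rot: [-3.136, 0.003, 0.81]
wrist_force: [0.0, 0.2, -0.3]
width: 0.0423
```

Run:
```python
from h import *
o=robot.get_obs(); print(o["time"],o["tool_pos"],o["ee_rot"],o["width"])
f,K,T=snap("wrist"); cv2.imwrite("pics/w5.png",f[:,:,::-1])
print(w2px(K,T,(.477,-.0755,.066)))
```

```text
11.5667 [ 0.4738075  -0.07735637  0.09325431] [-3.13647791  0.00343307  0.80968613] 0.04231607581412645
[316.80688598 272.16451682]
```

View pics/w5.png

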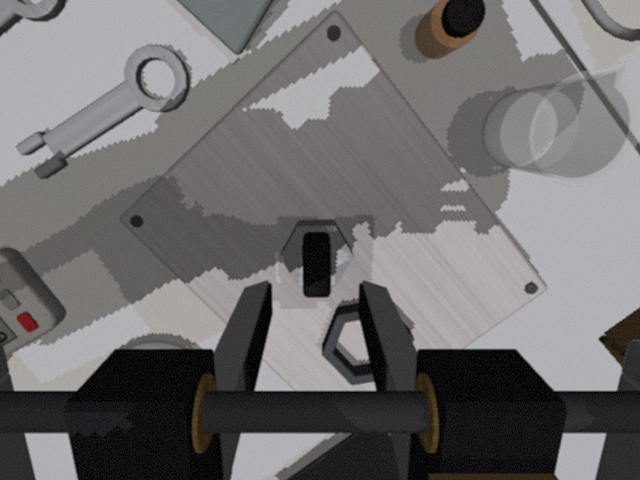

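The bar at (316,268) is aligned with the jaws and centred between them. Going down, with a settle.

Emit:
step_arm(
  plan=[
    [[0, 0, -10, 0, 45], [0, 0, -20, 0, 45], [0, 0, -20, 0, 45], [0, 0, -20, 0, 45], [0, 0, -20, 0, 45]],
  ],
)

```text
time: 12.03
tool_pos: [0.4766, -0.077, 0.077]
ee_rot: [3.141, -0.0, 0.809]
wrist_force: [-0.5, 0.2, 0.6]
width: 0.0422
```

Emit:
step_arm(
  plan=[
    [[1, 2, -15, 0, 45], [1, 2, -28, 0, 45], [1, 2, -33, 0, 45], [1, 2, -33, 0, 45], [1, 2, -33, 0, 0], [1, 2, -33, 0, 0], [1, 2, -33, 0, 0], [1, 2, -33, 0, 0]],
  ],
)

```text
time: 12.7
tool_pos: [0.4779, -0.0749, 0.0443]
ee_rot: [3.14, -0.001, 0.81]
wrist_force: [-0.1, 0.0, 0.2]
width: 0.019
```

Emit:
step_arm(
  plan=[
    [[0, 0, 0, 0, 0], [0, 0, 0, 0, 0], [0, 0, 20, 0, 0], [0, 0, 40, 0, 0], [0, 0, 45, 0, 0], [0, 0, 45, 0, 0], [0, 0, 45, 0, 0]],
  ],
)

```text
time: 13.28
tool_pos: [0.4771, -0.0747, 0.0878]
ee_rot: [-3.141, 0.0, 0.81]
wrist_force: [0.2, 0.3, -1.5]
width: 0.0158
```

Run:
```python
from h import *
o=robot.get_obs(); print(o["time"],o["tool_pos"],o["ee_rot"],o["width"])
f,K,T=snap("wrist"); cv2.imwrite("pics/w6.png",cv2.resize(f[150:450,150:550,::-1],None,fx=2,fy=2))
```

```text
13.2833 [ 0.47708813 -0.07470084  0.08783715] [-3.14126856e+00  2.94464171e-04  8.09790542e-01] 0.01581348093497623
```

View pics/w6.png

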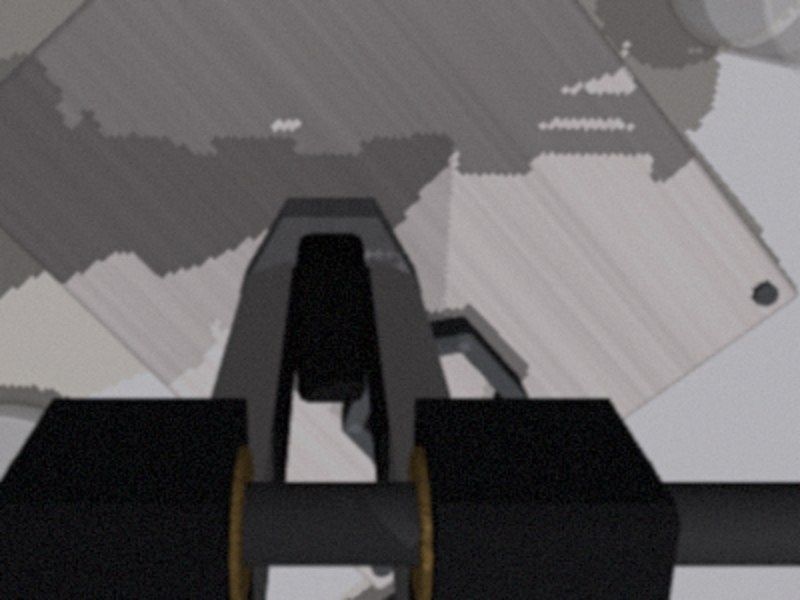

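Run:
```python
from h import *
f,K,T=load("wrist")
z=.0878
e=np.array([.4771,-.0747]);x=np.array([np.cos(.81),np.sin(.81)]);y=np.array([-x[1],x[0]])
for n,uv,zz in[("hexfrontL top",(294,258),z-.0043),("R",(340,258),z-.0043),("front foot-ish L",(294,249.5),z-.0213),("R",(338,249.5),z-.0213),("bar rear",(316,350),z+.0217)]:
    d=px2w(K,T,uv,zz)[:2]-e; print(n,(d@x*1e3).round(1),(d@y*1e3).round(1))
```

```text
hexfrontL top 19.5 10.2
R 19.5 -12.5
front foot-ish L 18.7 11.1
R 18.7 -12.5
bar rear -16.0 -0.6
```

Emit:
step_arm(
  plan=[
    [[-7, -24, 0, 0.1, 0], [-14, -48, 0, 0.19, 0], [-20, -71.5, 0, 0.19, 0], [-20, -71.5, 0, 0.19, 0], [-20, -71.5, -10, 0.19, 0], [-20, -71.5, -20, 0.19, 0], [-20, -71.5, -23, 0.19, 0], [-20, -71.5, -23, 0.19, 0]],
  ],
)

```text
time: 14.0
tool_pos: [0.4559, -0.1447, 0.0628]
ee_rot: [-3.137, 0.0, 1.001]
wrist_force: [0.8, 1.1, -0.7]
width: 0.016
```

Emit:
step_arm(
  plan=[
    [[0, 0, 0, 0, 0], [0, 0, -3, 0, 0], [0, 0, -6, 0, 0], [0, 0, -8, 0, 0], [0, 0, -8, 0, 0]],
  ],
)

```text
time: 14.42
tool_pos: [0.4571, -0.146, 0.057]
ee_rot: [-3.141, 0.0, 1.0]
wrist_force: [-1.1, 0.4, -1.5]
width: 0.0161
```

No contact force, so the foot is in the collar mouth. Continuing down.

Emit:
step_arm(
  plan=[
    [[0, 0, -3, 0, 0], [0, 0, -6, 0, 0], [0, 0, -8, 0, 0], [0, 0, -8, 0, 0]],
  ],
)

```text
time: 14.75
tool_pos: [0.4584, -0.1451, 0.0502]
ee_rot: [3.14, -0.003, 1.0]
wrist_force: [1.9, 4.4, 1.2]
width: 0.0159
```

Emit:
step_arm(
  plan=[
    [[0, 1, -2, 0, 0], [0, 1, -5, 0, 0], [0, 1, -8, 0, 0], [0, 1, -8, 0, 0], [0, 1, -8, 0, 0]],
  ],
)

```text
time: 15.17
tool_pos: [0.4582, -0.1455, 0.0451]
ee_rot: [3.139, -0.0, 1.0]
wrist_force: [-4.9, 4.2, 18.3]
width: 0.0155
```

Emit:
step_arm(
  plan=[
    [[0, 0, -1, 0, 0], [0, 0, -2, 0, 0], [0, 0, -2, 0, 0]],
  ],
)

```text
time: 15.42
tool_pos: [0.4582, -0.1456, 0.045]
ee_rot: [3.139, -0.0, 1.0]
wrist_force: [-8.2, 5.1, 26.9]
width: 0.0159
```

Emit:
step_arm(
  plan=[
    [[0, 0, 2, 0, 0], [0, 0, 2, 0, 45], [0, 0, 2, 0, 45], [0, 0, 2, 0, 45], [0, 0, 35, 0, 45], [-10, 0, 75, 0, 45], [-20, 10, 115, -0.12, 45], [-30, 30, 145, -0.24, 45]],
  ],
)

```text
time: 16.08
tool_pos: [0.4273, -0.1168, 0.1863]
ee_rot: [3.14, 0.001, 0.751]
wrist_force: [1.4, 0.5, 0.5]
width: 0.0425
```

Emit:
step_arm(
  plan=[
    [[-10, 30, 15, -0.12, 45], [-10, 60, 30, -0.24, 45], [-10, 95, 40, -0.36, 45], [-10, 115, 50, -0.48, 45], [-10, 120, 50, -0.6, 45], [-10, 120, 50, -0.72, 45], [-10, 120, 50, -0.76, 45], [-10, 120, 50, -0.76, 45]],
  ],
)

```text
time: 16.75
tool_pos: [0.4172, 0.0047, 0.2335]
ee_rot: [3.141, 0.002, -0.0]
wrist_force: [0.0, 0.7, -0.1]
width: 0.0421
```

Run:
```python
from h import *
o=robot.get_obs(); print(o["time"],o["tool_pos"],o["ee_rot"],o["width"])
f,K,T=snap("wrist"); cv2.imwrite("pics/w7.png",cv2.resize(f[0:350,40:520,::-1],None,fx=1.66,fy=1.66))
```

```text
16.75 [0.4171594  0.00471516 0.23353848] [ 3.14092576e+00  1.54281562e-03 -4.03954866e-04] 0.04210577789086696
```

View pics/w7.png

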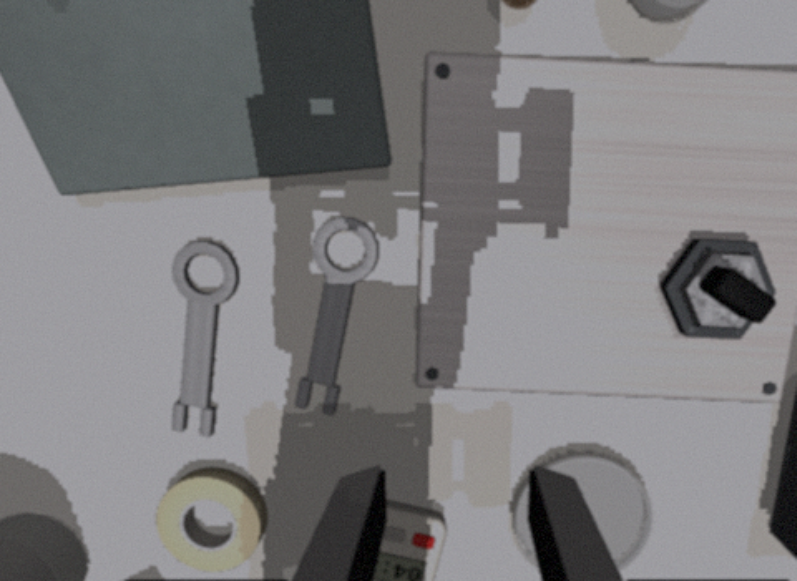

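The plug is upright inside the collar. Key A's eye is at crop (205,271) with its jaw at (193,417). Key B's eye is at (346,247) with its jaw at (318,395).

Run:
```python
from h import *
f,K,T=load("wrist")
P=lambda u,v,z:px2w(K,T,(u/1.66+40,v/1.66),z)
for n,e,s in[("A",(205,270),(197,380)),("B",(346,249),(326,360))]:
    p,q=P(*e,.009),P(*s,.009);d=p-q;a=np.arctan2(d[1],d[0]);print(n,"eye",p.round(4),"ang",a.round(3),"len",np.linalg.norm(d),"grip",(p-.05*np.array([np.cos(a),np.sin(a),0])).round(4))
p,q=P(62,195,.01),P(388,163,.01);d=p-q;print("board low edge",p,q,np.linalg.norm(d),np.arctan2(-d[0],d[1]))
print("plug bar top c",P(737,293,.066),"bar end:",P(717,268,.066),P(760,320,.066))
```

```text
A eye [0.4658 0.1581 0.009 ] ang -0.179 len 0.07021151869784106 grip [0.4166 0.167  0.009 ]
B eye [0.4782 0.0715 0.009 ] ang -0.228 len 0.07034655659787538 grip [0.4295 0.0829 0.009 ]
board low edge [0.50941101 0.23743363 0.01      ] [0.52700253 0.04458518 0.01      ] 0.19364913578270085 0.09096765085920169
plug bar top c [ 0.45799354 -0.14362679  0.066     ] bar end: [ 0.47099662 -0.1316301   0.066     ] [ 0.44364001 -0.15761792  0.066     ]
```

Emit:
step_arm(
  plan=[
    [[4, 25, -35, -0.1, 45], [8, 55, -70, -0.2, 45], [12, 79, -105, -0.228, 45], [12, 79, -140, -0.228, 45], [12, 79, -175, -0.228, 45], [12, 79, -205, -0.228, 45], [12, 79, -220, -0.228, 45], [12, 79, -220, -0.228, 45]],
  ],
)

```text
time: 17.47
tool_pos: [0.4251, 0.0832, 0.0095]
ee_rot: [3.138, 0.01, -0.227]
wrist_force: [0.4, 0.3, -0.1]
width: 0.0427
```

Emit:
step_arm(
  plan=[
    [[0, 0, 0, 0, 45], [0, 0, -4, 0, 45], [0, 0, -7, 0, 45], [0, 0, -9, 0, 45], [0, 0, -9, 0, 45]],
  ],
)

```text
time: 17.88
tool_pos: [0.4299, 0.0837, 0.006]
ee_rot: [-3.141, -0.001, -0.228]
wrist_force: [-0.1, 0.3, 0.5]
width: 0.0419
```

Emit:
step_arm(
  plan=[
    [[0, 0, -3, 0, 45], [0, 0, -3, 0, 45], [0, 0, -3, 0, 0], [0, 0, -3, 0, 0], [0, 0, -3, 0, 0], [0, 0, -3, 0, 0], [0, 0, -3, 0, 0]],
  ],
)

```text
time: 18.47
tool_pos: [0.4294, 0.0838, 0.0025]
ee_rot: [3.142, -0.0, -0.228]
wrist_force: [0.2, -0.5, 0.3]
width: 0.0175
```

Emit:
step_arm(
  plan=[
    [[0, 0, 25, 0, 0], [0, 0, 60, 0, 0], [0, 5, 100, 0.1, 0], [10, 15, 135, 0.2, 0], [20, 25, 150, 0.33, 0], [30, 36, 150, 0.33, 0], [30, 36, 150, 0.33, 0], [30, 36, 150, 0.33, 0]],
  ],
)

```text
time: 19.13
tool_pos: [0.4589, 0.1198, 0.1519]
ee_rot: [3.141, 0.002, 0.102]
wrist_force: [0.1, 0.4, -1.5]
width: 0.0173
```

Emit:
step_arm(
  plan=[
    [[0, 0, 0, 0, 0], [0, 0, 0, 0, 0]],
  ],
)

```text
time: 19.3
tool_pos: [0.4582, 0.1192, 0.1511]
ee_rot: [3.141, 0.003, 0.101]
wrist_force: [0.3, -0.5, 0.2]
width: 0.0175
```

Run:
```python
from h import *
o=robot.get_obs(); print(o["time"],o["tool_pos"],o["ee_rot"],o["width"])
f,K,T=snap("wrist"); cv2.imwrite("pics/w8.png",cv2.resize(f[0:400,100:600,::-1],None,fx=1.5,fy=1.5))
f,K,T=snap("side"); cv2.imwrite("pics/s2.png",cv2.resize(f[150:350,150:400,::-1],None,fx=3,fy=3))
```

```text
19.3 [0.45817671 0.11917629 0.15112853] [3.14113306e+00 2.87868179e-03 1.01128440e-01] 0.017475422866903283
```

View pics/w8.png

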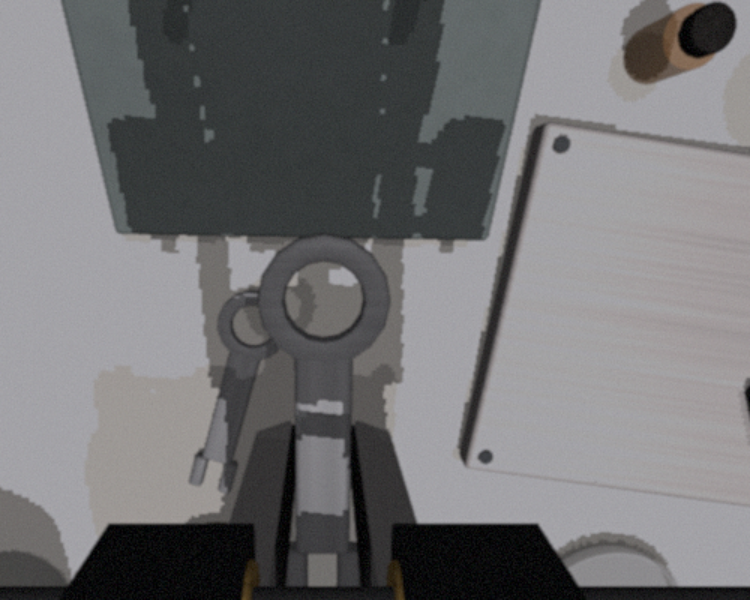

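Key B is held straight, with its eye at (324,298). The pegs are just at the top edge near (177,15) and (405,18), so I'll move forward a bit.

Emit:
step_arm(
  plan=[
    [[20, 0, 10, 0, 0], [40, 0, 20, 0, 0], [50, 0, 25, 0, 0], [50, 0, 25, 0, 0], [50, 0, 25, 0, 0], [50, 0, 25, 0, 0]],
  ],
)

```text
time: 19.9
tool_pos: [0.5083, 0.1196, 0.1766]
ee_rot: [3.142, 0.002, 0.102]
wrist_force: [-0.4, 0.4, -0.5]
width: 0.0177
```

Run:
```python
from h import *
o=robot.get_obs(); print(o["time"],o["tool_pos"],o["ee_rot"],o["width"])
f,K,T=snap("wrist"); g=f[0:300,100:500,::-1].astype(float); g=255*(g/255)**.6
cv2.imwrite("pics/w9.png",cv2.resize(g.astype(np.uint8),None,fx=2,fy=2))
```

```text
19.9 [0.50829804 0.11956809 0.17659396] [3.14151311e+00 2.03575026e-03 1.01578508e-01] 0.01773423951703636
```

View pics/w9.png

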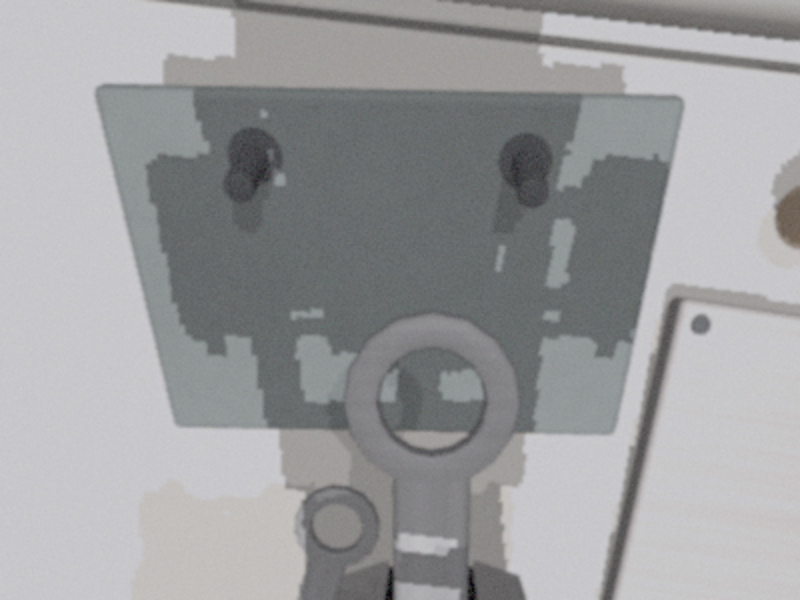

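Pegs: left root (254,155) and tip (240,186), right root (526,160) and tip (531,190). The board's corners are (98,88), (683,97), (614,433) and (177,426), and the held key's eye is at (432,399).

Run:
```python
from h import *
f,K,T=load("wrist")
p=lambda u,v:(u/2+100,v/2)
img=np.array([p(98,88),p(683,97),p(614,433),p(177,426)])
obj=np.array([[.0675,.095,0],[.0675,-.095,0],[-.0675,-.095,0],[-.0675,.095,0]])
ok,r,t=cv2.solvePnP(obj,img,K,None)
Rb=T[:3,:3]@cv2.Rodrigues(r)[0]; tb=T[:3,:3]@t[:,0]+T[:3,3]
print("board c",tb.round(4),R.from_matrix(Rb).as_euler("ZYX").round(3), "reproj",np.abs(cv2.projectPoints(obj,r,t,K,None)[0][:,0]-img).max())
for n,root,tip in[("L",p(254,155),p(240,186)),("R",p(526,160),p(531,190))]:
    for nm,uv,h in[("root",root,0),("tip",tip,.03)]:
        ray=T[:3,:3]@np.linalg.inv(K)@np.array([*uv,1]); nrm=Rb[:,2]
        X=T[:3,3]+ray*((tb+nrm*h-T[:3,3])@nrm)/(ray@nrm); print(n,nm,X.round(4),"board xy",(Rb.T@(X-tb)).round(4))
    print(" tip at z=.101:",px2w(K,T,tip,.101).round(4),"root z=.074",px2w(K,T,root,.074).round(4))
for uv in[(432,398),(432,400)]: print("eye",px2w(K,T,p(*uv),.179).round(4))
o=np.array([.5083,.1196]);print("exp eye",o+.05*np.array([np.cos(.1016),np.sin(.1016)]))
```

```text
board c [0.5774 0.1405 0.0487] [ 0.085 -0.418  0.002] reproj 0.29318031533830435
L root [0.6163 0.191  0.0679] board xy [0.0471 0.047  0.    ]
L tip [0.6042 0.189  0.0953] board xy [0.0471 0.0461 0.03  ]
 tip at z=.101: [0.6039 0.1876 0.101 ] root z=.074 [0.6157 0.1897 0.074 ]
R root [0.6241 0.0984 0.0677] board xy [ 0.047  -0.0459  0.    ]
R tip [0.6122 0.0985 0.0952] board xy [ 0.0473 -0.0447  0.03  ]
 tip at z=.101: [0.6117 0.0992 0.101 ] root z=.074 [0.6233 0.0991 0.074 ]
eye [0.5581 0.1243 0.179 ]
eye [0.5577 0.1242 0.179 ]
exp eye [0.55804216 0.12467126]
```

Emit:
step_arm(
  plan=[
    [[20, -12, 0, -0.015, 0], [42, -24, 0, -0.015, 0], [42, -24, -20, -0.015, 0], [42, -24, -40, -0.015, 0], [42, -24, -50, -0.015, 0], [42, -24, -50, -0.015, 0], [42, -24, -50, -0.015, 0], [42, -24, -50, -0.015, 0]],
  ],
)

```text
time: 20.62
tool_pos: [0.5516, 0.096, 0.1286]
ee_rot: [3.142, -0.002, 0.087]
wrist_force: [-0.2, -0.8, -0.9]
width: 0.0176
```

Run:
```python
from h import *
o=robot.get_obs(); print(o["time"],o["tool_pos"],o["ee_rot"],o["width"],o["wrist_force"])
f,K,T=snap("wrist"); g=f[100:400,160:460,::-1].astype(float); g=255*(g/255)**.6
cv2.imwrite("pics/w10.png",cv2.resize(g.astype(np.uint8),None,fx=2,fy=2))
for q in [(.6118,.0997,.101),(.6235,.0997,.074)]: print((w2px(K,T,q)-[160,100])*2)
```

```text
20.6167 [0.55160432 0.09602883 0.12864486] [ 3.14150577e+00 -1.77040005e-03  8.72185149e-02] 0.01756778989527945 [-0.24210985 -0.8367528  -0.91959943]
[316.35606457 139.94736315]
[319.24267396  90.50146843]
```

View pics/w10.png

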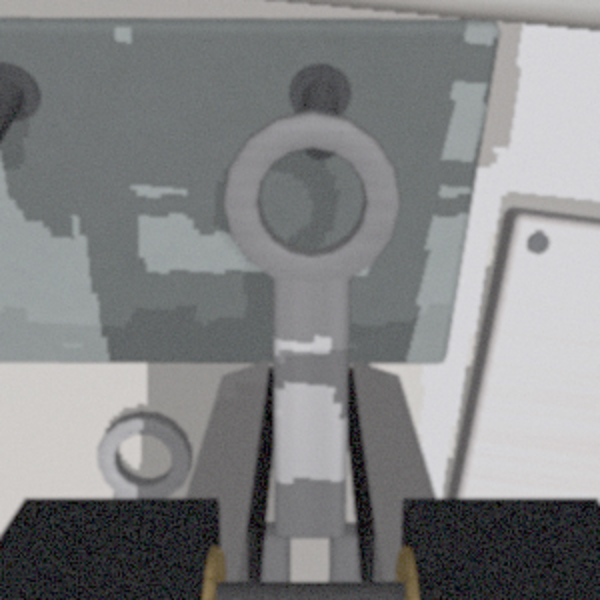

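The tip at (319,~147) sits under the eye's front edge, as expected. Descending along the peg axis.

Emit:
step_arm(
  plan=[
    [[0, 0, -6, 0, 0], [2, 0, -12, 0, 0], [5, 0, -18, 0, 0], [8, 0, -24, 0, 0], [10, 0, -29, 0, 0], [11, 0, -31, 0, 0], [11, 0, -31, 0, 0]],
  ],
)

```text
time: 21.25
tool_pos: [0.562, 0.0957, 0.0952]
ee_rot: [3.142, 0.002, 0.087]
wrist_force: [-1.0, -1.1, 0.1]
width: 0.0176
```

Emit:
step_arm(
  plan=[
    [[2, 0, -4, 0, 0], [3, 0, -7, 0, 0], [4, 0, -10, 0, 0], [4, 0, -10, 0, 0], [4, 0, -10, 0, 0]],
  ],
)

```text
time: 21.67
tool_pos: [0.5662, 0.0958, 0.0862]
ee_rot: [3.142, 0.0, 0.087]
wrist_force: [0.2, -0.9, -0.7]
width: 0.0175
```

Emit:
step_arm(
  plan=[
    [[1, 0, -2, 0, 0], [2, 0, -4, 0, 0], [3, 0, -6, 0, 0], [3, 0, -6, 0, 0]],
  ],
)

```text
time: 22.0
tool_pos: [0.5687, 0.0956, 0.0802]
ee_rot: [3.141, 0.002, 0.087]
wrist_force: [-2.8, -0.8, 1.5]
width: 0.0173
```

Run:
```python
from h import *
o=robot.get_obs(); print(o["time"],o["tool_pos"],o["wrist_force"])
f,K,T=snap("wrist"); g=f[100:400,160:460,::-1].astype(float); g=255*(g/255)**.6
a=cv2.resize(g.astype(np.uint8),(400,400))
f,K,T=snap("side"); b=cv2.resize(f[170:310,170:310,::-1],(400,400))
cv2.imwrite("pics/w11.png",np.hstack([a,b]))
```

```text
22.0 [0.56873615 0.09564656 0.08023305] [-2.82864146 -0.75549946  1.47778899]
```

View pics/w11.png

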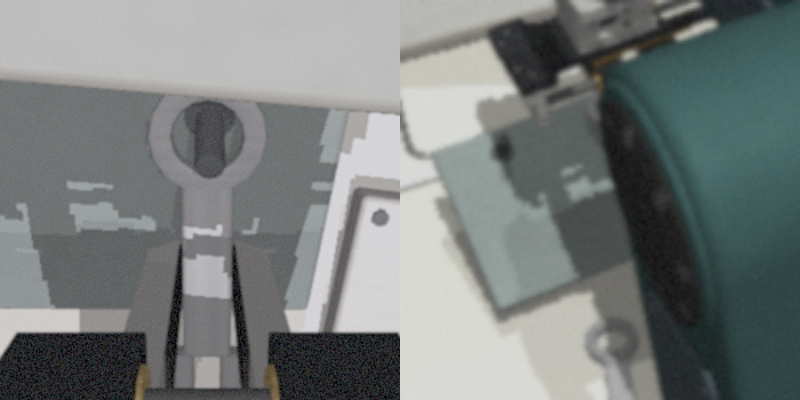

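The peg passes through the eye, and contact is just starting. Releasing, then going for key A.

Emit:
step_arm(
  plan=[
    [[0, 0, 0, 0, 35], [0, 0, 0, 0, 35], [0, 0, 0, 0, 35], [0, 0, 0, 0, 35], [0, 0, 35, 0, 35], [-10, 0, 70, 0, 35], [-30, 10, 100, 0, 35], [-60, 20, 120, 0, 35]],
  ],
)

```text
time: 22.77
tool_pos: [0.5113, 0.1157, 0.2038]
ee_rot: [-3.142, -0.006, 0.085]
wrist_force: [0.2, 0.2, 0.3]
width: 0.0328
```

Emit:
step_arm(
  plan=[
    [[-30, 20, 0, 0, 45], [-50, 30, 10, 0, 45], [-50, 30, 10, 0, 45], [-50, 30, 10, 0, 45]],
  ],
)

```text
time: 23.1
tool_pos: [0.4595, 0.1463, 0.2117]
ee_rot: [3.142, -0.004, 0.088]
wrist_force: [0.8, 1.9, -0.6]
width: 0.042
```

Run:
```python
from h import *
o=robot.get_obs(); print(o["time"],o["tool_pos"],o["ee_rot"],o["wrist_force"])
f,K,T=snap("wrist"); g=f[0:370,60:560,::-1].astype(float); g=255*(g/255)**.7
cv2.imwrite("pics/w12.png",cv2.resize(g.astype(np.uint8),None,fx=1.6,fy=1.6))
```

```text
23.1 [0.45951851 0.14628681 0.21170369] [ 3.14155994 -0.00360853  0.08839695] [ 0.84776447  1.87567749 -0.648081  ]
```

View pics/w12.png

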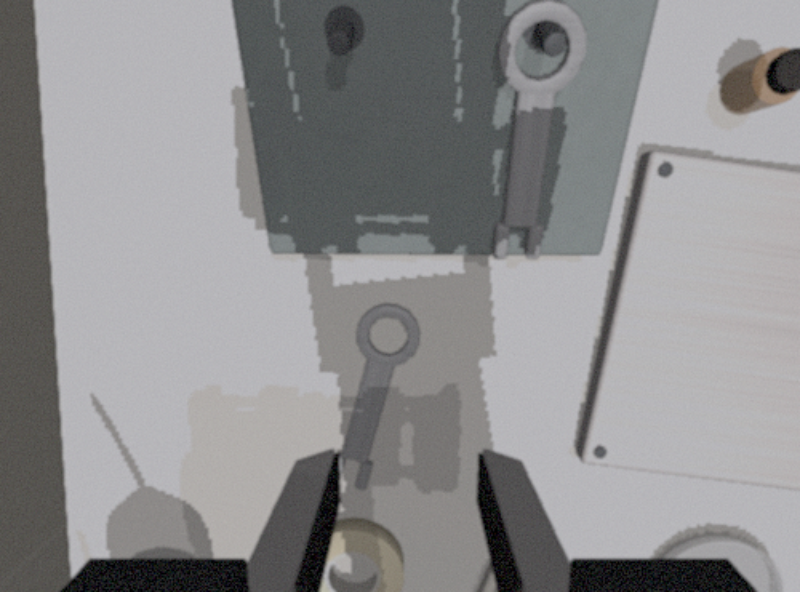

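Key B hangs flat on the right peg, with its eye at (544,45) round the peg at (552,40) and its shank down the slope. Re-measuring key A (eye (388,334), shank axis through (364,430)).

Run:
```python
from h import *
f,K,T=load("wrist")
P=lambda u,v,z:px2w(K,T,(u/1.6+60,v/1.6),z)
p,q=P(388,335,.009),P(364,430,.009);d=p-q;a=np.arctan2(d[1],d[0]);print("eye",p.round(4),"ang",a.round(3),"grip",(p-.05*np.array([np.cos(a),np.sin(a),0])).round(4))
print("B eye",P(544,45,.075),"peg root",P(553,36,.074))
```

```text
eye [0.4642 0.1593 0.009 ] ang -0.164 grip [0.4148 0.1675 0.009 ]
B eye [0.61653161 0.09823169 0.075     ] peg root [0.62078576 0.09452327 0.074     ]
```

Emit:
step_arm(
  plan=[
    [[-15, 7, -35, -0.1, 45], [-30, 14, -75, -0.2, 45], [-44, 21, -115, -0.26, 45], [-44, 21, -150, -0.26, 45], [-44, 21, -180, -0.26, 45], [-44, 21, -195, -0.26, 45], [-44, 21, -200, -0.26, 45], [-44, 21, -200, -0.26, 45]],
  ],
)

```text
time: 23.82
tool_pos: [0.4144, 0.1658, 0.0082]
ee_rot: [3.139, 0.004, -0.174]
wrist_force: [-0.7, -0.2, 1.1]
width: 0.0423
```

Emit:
step_arm(
  plan=[
    [[0, 0, 0, 0, 45], [0, 0, -4, 0, 45], [0, 0, -7, 0, 45], [0, 0, -8, 0, 45], [0, 0, -8, 0, 45]],
  ],
)

```text
time: 24.23
tool_pos: [0.4156, 0.1668, 0.0028]
ee_rot: [-3.141, -0.001, -0.173]
wrist_force: [0.2, 0.4, -0.9]
width: 0.0424
```

Emit:
step_arm(
  plan=[
    [[0, 0, 0, 0, 0], [0, 0, 0, 0, 0], [0, 0, 0, 0, 0], [0, 0, 0, 0, 0], [0, 0, 0, 0, 0], [0, 0, 0, 0, 0], [0, 0, 25, 0, 0], [0, 0, 60, 0, 0]],
  ],
)

```text
time: 24.9
tool_pos: [0.4118, 0.1658, 0.0592]
ee_rot: [3.137, 0.009, -0.173]
wrist_force: [1.6, 0.5, -0.5]
width: 0.0174
```

Emit:
step_arm(
  plan=[
    [[0, 0, 40, 0.1, 0], [20, 0, 75, 0.2, 0], [50, 5, 85, 0.26, 0], [75, 10, 85, 0.26, 0], [75, 10, 85, 0.26, 0], [75, 10, 85, 0.26, 0], [75, 10, 85, 0.26, 0]],
  ],
)

```text
time: 25.48
tool_pos: [0.4892, 0.1765, 0.1463]
ee_rot: [3.141, 0.003, 0.087]
wrist_force: [-0.4, -0.2, -0.5]
width: 0.0174
```

Emit:
step_arm(
  plan=[
    [[20, 3, 0, 0, 0], [40, 6, 0, 0, 0], [54, 9, -8, 0, 0], [54, 9, -18, 0, 0], [54, 9, -18, 0, 0], [54, 9, -18, 0, 0], [54, 9, -18, 0, 0]],
  ],
)

```text
time: 26.07
tool_pos: [0.543, 0.1856, 0.1293]
ee_rot: [3.141, 0.001, 0.087]
wrist_force: [-0.5, -0.4, -1.6]
width: 0.0173
```

Emit:
step_arm(
  plan=[
    [[0, 0, -6, 0, 0], [2, 0, -12, 0, 0], [5, 0, -18, 0, 0], [5, 0, -18, 0, 0], [5, 0, -18, 0, 0]],
  ],
)

```text
time: 26.48
tool_pos: [0.549, 0.1856, 0.1105]
ee_rot: [3.141, 0.002, 0.087]
wrist_force: [0.5, 0.4, -0.7]
width: 0.0175
```

Run:
```python
from h import *
o=robot.get_obs(); print(o["time"],o["tool_pos"],o["ee_rot"],o["wrist_force"],o["width"])
f,K,T=snap("wrist"); g=f[50:350,160:560,::-1].astype(float); g=255*(g/255)**.6
cv2.imwrite("pics/w13.png",cv2.resize(g.astype(np.uint8),None,fx=2,fy=2))
for q in [(.604,.1885,.101),(.6157,.1895,.074)]: print((w2px(K,T,q)-[160,50])*2)
```

```text
26.4833 [0.5489564  0.18560436 0.11050497] [3.14125235e+00 1.73883366e-03 8.67160094e-02] [ 0.54531993  0.35132816 -0.69299547] 0.017542239205766
[318.10800643 268.8840958 ]
[317.28876332 211.85204915]
```

View pics/w13.png

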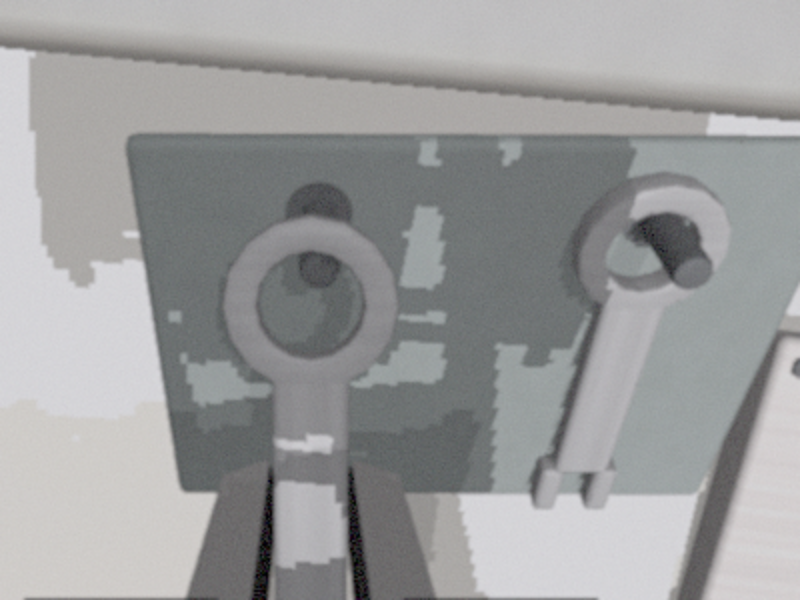

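Peg tip at (319,268) is inside the eye, centred at (312,302), and key B is flat on its peg. Going on down the axis.

Emit:
step_arm(
  plan=[
    [[2, -1, -5, 0, 0], [4, -1, -10, 0, 0], [6, -1, -15, 0, 0], [8, -1, -20, 0, 0], [10, -1, -24, 0, 0], [10, -1, -24, 0, 0], [10, -1, -24, 0, 0]],
  ],
)

```text
time: 27.12
tool_pos: [0.5591, 0.1847, 0.0868]
ee_rot: [3.141, 0.001, 0.087]
wrist_force: [0.3, 0.0, 0.2]
width: 0.0175
```

Emit:
step_arm(
  plan=[
    [[1, 0, -2, 0, 0], [2, 0, -4, 0, 0], [3, 0, -6, 0, 0], [3, 0, -6, 0, 0]],
  ],
)

```text
time: 27.45
tool_pos: [0.5621, 0.1848, 0.0815]
ee_rot: [-3.142, 0.001, 0.087]
wrist_force: [-2.5, 1.1, 2.2]
width: 0.0175
```

Same contact as with B. Releasing and retreating for a final wide look.

Emit:
step_arm(
  plan=[
    [[0, 0, 0, 0, 35], [0, 0, 0, 0, 35], [0, 0, 0, 0, 35], [0, 0, 0, 0, 35], [0, 0, 35, 0, 35], [-10, 0, 70, 0, 35], [-30, -20, 100, 0, 35], [-55, -40, 125, 0, 35]],
  ],
)

```text
time: 28.12
tool_pos: [0.508, 0.1449, 0.2087]
ee_rot: [3.142, -0.003, 0.088]
wrist_force: [-0.1, -1.0, -0.2]
width: 0.0329
```

Emit:
step_arm(
  plan=[
    [[-20, -30, 30, 0, 35], [-40, -60, 50, 0, 35], [-50, -85, 60, 0, 35], [-50, -85, 60, 0, 35], [-50, -85, 60, 0, 35], [-50, -85, 60, 0, 35]],
  ],
)

```text
time: 28.62
tool_pos: [0.4574, 0.0601, 0.2659]
ee_rot: [-3.141, 0.0, 0.087]
wrist_force: [-0.7, 0.5, -0.6]
width: 0.0327
```

Run:
```python
from h import *
o=robot.get_obs(); print(o["time"],o["tool_pos"],o["wrist_force"],o["width"])
f,K,T=snap("wrist"); g=f[0:400,:,::-1].astype(float); g=255*(g/255)**.7
cv2.imwrite("pics/w14.png",cv2.resize(g.astype(np.uint8),(800,500)))
```

```text
28.6167 [0.45743536 0.06006257 0.26592337] [-0.74415727  0.54810053 -0.61368573] 0.0326926505975187
```

View pics/w14.png

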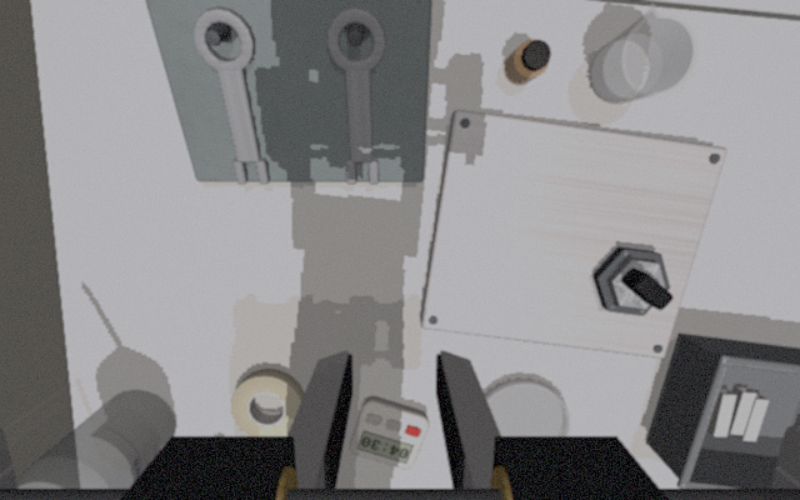

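Both keys hang on their pegs, the plug is in the socket, three cuvettes are in the bin, and the vial and beaker are untouched. I'll check the plug's height by touching the bar with shut fingers; the top should be at z≈0.066.

Emit:
step_arm(
  plan=[
    [[0, -35, 0, 0, 0], [0, -75, 0, 0, 0], [0, -115, -20, 0, 0], [0, -155, -40, 0, 0], [0, -190, -75, 0, 0], [0, -206, -110, 0, 0], [0, -206, -145, 0, 0], [0, -206, -175, 0, 0]],
  ],
)

```text
time: 29.33
tool_pos: [0.4561, -0.1463, 0.0867]
ee_rot: [-3.139, 0.005, 0.086]
wrist_force: [-0.3, 0.8, -1.1]
width: 0.0005
```

Emit:
step_arm(
  plan=[
    [[0, 0, -8, 0, 0], [0, 0, -14, 0, 0], [0, 0, -18, 0, 0], [0, 0, -20, 0, 0], [0, 0, -20, 0, 0]],
  ],
)

```text
time: 29.75
tool_pos: [0.4588, -0.1463, 0.0731]
ee_rot: [3.14, -0.003, 0.088]
wrist_force: [1.0, -0.2, 0.2]
width: 0.0004
```

Emit:
step_arm(
  plan=[
    [[0, 0, -2, 0, 0], [0, 0, -4, 0, 0], [0, 0, -6, 0, 0], [0, 0, -7, 0, 0], [0, 0, -7, 0, 0]],
  ],
)

```text
time: 30.17
tool_pos: [0.4581, -0.1464, 0.0663]
ee_rot: [3.141, -0.002, 0.087]
wrist_force: [-2.2, 1.7, 6.2]
width: 0.0005
```

Emit:
step_arm(
  plan=[
    [[0, 0, -1, 0, 0], [0, 0, -2, 0, 0], [0, 0, -2, 0, 0]],
  ],
)

```text
time: 30.42
tool_pos: [0.4583, -0.1465, 0.0662]
ee_rot: [3.14, -0.003, 0.087]
wrist_force: [-4.1, 3.0, 14.3]
width: 0.0004
```

Emit:
step_arm(
  plan=[
    [[0, 0, 10, 0, 0], [0, 0, 45, 0, 0], [-20, 30, 85, 0, 0], [-40, 60, 125, 0, 0], [-50, 70, 150, 0, 0], [-50, 70, 150, 0, 0], [-50, 70, 150, 0, 0], [-50, 70, 150, 0, 0]],
  ],
)

```text
time: 31.08
tool_pos: [0.4077, -0.0765, 0.2124]
ee_rot: [3.14, -0.001, 0.087]
wrist_force: [0.2, 0.5, 0.0]
width: 0.0003
```

Run:
```python
from h import *
o=robot.get_obs(); print(o["time"],o["tool_pos"],o["wrist_force"])
f,K,T=snap("wrist"); d=(f[:,:].mean(2)<35).astype(np.uint8)
c=w2px(K,T,(.458,-.146,.066)); n,l,st,ce=cv2.connectedComponentsWithStats(d)
i=[(k,st[k].tolist()) for k in range(1,n) if np.hypot(*(ce[k]-c))<25]; print(c,[(px2w(K,T,ce[k],.06).round(4),s) for k,s in i])
```

```text
31.0833 [ 0.40765488 -0.07651516  0.21236626] [0.17353918 0.49662923 0.04334739]
[404.21250331 176.05208074] [(array([ 0.4571, -0.1475,  0.06  ]), [384, 159, 42, 37, 763])]
```

The bar's top is a hard stop at z = 0.0662, as expected, and the plug is centred. Handing in.

```bash
python3 -c "
from h import *
print(robot.close_job())"
```

```text
the job is handed in; nothing more can be done
None
```

The job is handed in, at about 31 s of the 210 s allowed; closing it gave no verdict. By my own checks, every part of the task is done.

- **Cuvettes:** There were three on the plate this time. All three are in the bin, as the last wide picture shows.
- **Hex plug:** I turned it about 0.19 rad and pressed it into the socket. Touching its top with shut fingers met a hard stop at z = 66.2 mm, where 66 mm is expected. It stands upright, and a final camera reading put it within about 2 mm of the socket's centre.
- **Keys:** Key B hangs on the right peg and key A on the left, both lying on the board with the shank down the slope. I measured key B's eye about 4 mm off the peg in both x and y (the limit is 11 mm). I checked key A only by eye, in the last wide picture.
- **Other things:** The vial and beaker look untouched.
- **Disagreement:** The camera fit put the peg roots at about 68 mm above the bench, where 74 mm was stated. Both keys still went onto their pegs without trouble.

I saw no knock to the plug and no slackening of the grip. All readings at the last look were normal.

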